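# Focus the camera by remote and hold half-press

### The arm

A 6-joint arm with a two-finger parallel gripper is mounted at the origin on a cart in front of the work surface, level with it; the furniture and walls round the work are solid. World frame = base frame: x ahead of the robot, y to its left, z up, the work surface at z = 0. Lengths are in m, angles in rad, forces in N, time in s.
With the tool pointing down it reaches from about 0.325 to 0.9 m from the base axis. Payload 3.5 kg.
Tool frame: the origin (TCP) lies on the centre line of the jaws, within the pads' length; the fingertips stand 14 mm ahead of it and the grasp point (between the pads) lies 5 mm behind it; x points along the fingers, z is the direction in which the jaws open and shut, and the axes are right-handed (so a half turn about x gives the same grasp; the last joint's range is limited). The gripper opens to 85 mm and grips with 20 to 120 N. Pads are 22 mm wide; open, the fingers measure 114 mm over their backs; the gripper's body (76 mm by 85 mm) begins 54 mm behind the grasp point. The pads swing forward as they close: fully open they stand 13 mm farther back than shut.
Start: joints at [-1.359, 0.276, -0.026, 1.268, 0, 1.467], TCP at [0.194, -0.594, 0.219] pointing down, gripper open.
Joint ranges: [-3.12, 3.12], [-0.85, 1.88], [-1.08, 1.24], [-1.95, 2.15], [-1.57, 1.53], [-3.14, 3.14]. Speed limits (rad/s): [2.57, 2.57, 3.14, 3.14, 3.14, 3.14].

### API

Orientations are given as a unit quaternion [w, x, y, z].
In Python, from bench import status, viewer, ctrl gives the robot as it stands.
- The arm moves only by the shell command python3 -m handwheel 'ROWS'. ROWS is JSON, a list of rows, each a list of 5 numbers: the shift along the tool's x, y, z in cm, then the turn about the tool's x in degrees, then the closure in counts, from 0 (fully open) to 255 (shut). A call has 1 to 12 rows; each row shifts and turns the commanded pose from where the row before left it, along the tool's axes as they then stand; what a row does not reach is not made up. A row lasts 1/10 s, in which the tool goes at most 50 mm and 8.59 degrees, less where a joint would pass 70% of its speed; a pose out of reach is approached as far as the arm can. A call is refused whole if a number of a shift passes 5 or a number of a turn 8.59, either way. A call with a gripper value outside its range is refused whole. The fingers move at their own pace and stop on an object; the grip force is fixed at half the most. Time passes only in rows, so rows that do not move let the fingers close. It gives the time, the measured TCP pose, the force and the opening at its end, in the units of the state.
- status.observe(): the state, without advancing time (a new reading comes with each control period).
- viewer.camera(name): name is "scene" or "top" or "wrist"; returns (picture, depth): 420x560x3 uint8, red, green, blue; 420x560 float32, m along the optical axis (not along the pixel's ray), 0 where there is no reading.
- viewer.get_calibration(name): a dict with "fx", "fy", "cx", "cy" (pixels), "extrinsics" (4x4, takes a point from camera to world coordinates); the wrist camera has in their place "hand_eye" (4x4, takes a point from camera to tool coordinates, whose origin is the TCP and whose axes are the tool frame's). Camera axes: x right, y up, looking along -z (the intrinsics and any distortion apply to the point x, -y, -z); pixel columns grow to the right and rows downward; lengths in m; the calibration is good to about 2 mm. A picture is of the moment at which its call begins: read the wrist's pose just before it. get_calibration takes no time and is no camera call.
- ctrl.close_job(): hands the job in, once; it reports no verdict.
The state is a dict: "time": time; "joints": joint angles; "dq": joint speeds; "effort": joint torques, N m; "tcp_pos": TCP position; "eef_rot": TCP orientation; "force": force on the tool from outside, world axes, zero at the start; "wrist_torque": the same for the moment, N m; "opening": finger opening in m.
Only numpy, scipy, OpenCV 4.12 (cv2) and the standard library are available. Lean on these libraries where they do the work, as an engineer would, in place of code of your own. Each camera call takes 0.05 s, during which the arm holds its last target.

### The job

Get the camera ready for the shot of the mug with its two wireless remote units: turn the round knob of the focus unit until the white pointer points at the red mark on its scale, then press the orange release lever down to half-press, so that its black pointer stands in the green band, and keep it there. The program finishes while still holding the lever at half-press, with the focus pointer still at the red mark. Never press the lever into the red band (that takes the picture), and leave the other things on the desk where they are.

Things in the scene. Friction and masses are not known exactly. Their poses are not given: they have to be found in the camera images.
- focus_unit: Focus remote, fixed to the desk: a black-topped grey box, 124 (x) x 150 (y) x 30 mm, origin at the centre of its underside, z up. Its knob stands towards its -x side, its scale runs along its y near its +x edge. The two units may stand in either place (left or right) and turned up to 17 degrees.
- knob_center (a point): Centre of the round grey ribbed focus knob (diameter 38 mm, 32 mm tall, vertical axis), at 60 mm above the desk; the knob reaches from 42 to 74 mm above the desk, and all else on the unit stays below 42 mm. The point turns with the knob.
- focus_knob (a joint): Turn of the focus knob, rad, counter-clockwise from above positive, range -2.3 to 2.3, light friction (0.06 N m), stays where it is left. It drives the white pointer 20 mm per rad: counter-clockwise moves the pointer along the focus unit's +y (left, seen from the robot). The pointer always starts to the -y side of the mark by 10 to 52 mm.
- pointer_tip (a point): Tip of the white pointer (4 mm wide), on the focus scale, 34 mm above the desk; slides along the focus unit's y and points to its +x.
- mark_tip (a point): Middle of the near face of the red mark, a fixed red tab 8 mm wide along the scale, 3 mm beyond the pointer's tip; axes as the focus unit's. The pointer points at the mark when its tip is level with it along y to within 4 mm.
- release_unit: Release remote, fixed: black-topped grey box 170 (x) x 90 (y) x 30 mm, its origin at the underside, 5 mm to +x of the box's centre. An orange-ended lever, hinged near its +x end, reaches to -x. Beside it a white upright plate (to 92 mm above the desk; unit x -18 to -14, y 19 to 45 mm) bears a green band (half-press) and a red one below; the lever's thin black pointer passes in front of it.
- lever_pad (a point): Middle of the top face of the lever's orange pad (40 x 34 mm), 86 mm above the desk at rest, 100 mm from the hinge axis (the hinge axis is 78 mm above the desk, 50 mm along the unit's +x). Press it straight down.
- release_lever (a joint): Angle of the release lever, rad: 0 at rest (up), grows as the pad is pressed down, 0.33 at the stop. Green band, half-press: 0.12 to 0.20 rad, that is the pad 12 to 20 mm below rest. Red band: from 0.27 rad (27 mm). It springs back: about 2.4 N at the pad to start it, 5.6 N at the middle of the green band, 7.8 N at the red band.
- mug: White dotted mug, 82 x 117 x 91 mm, behind the units; leave it. Origin under its centre.
- masking_tape: Roll of masking tape lying flat, 103 mm across, 25 mm high, leave it. Origin under its centre.
- earbud_case: White earbud case, 45 x 55 x 22 mm, near the right edge of the desk, leave it. Origin under its centre.
- eraser: Blue and white eraser, 23 x 52 x 13 mm, behind the units, leave it. Origin under its centre.
- dropper: Small brown dropper bottle, 33 mm across, 102 mm high, front left, leave it. Origin under its centre.
- ball_pen: Red ball pen, 145 mm long, lying at the right edge of the desk, leave it. Origin under its centre.

How it is judged:
On the way, in this order (a step that is already met when the one before it is completed fails the run):
1. the white focus pointer stands at the red mark, the lever still up (y of pointer_tip in the frame of mark_tip between -0.004 and 0.004 m and value of joint release_lever below 0.08 rad), for 0.2 s.
2. the release lever is pressed to half-press, the pointer still at the mark (y of pointer_tip in the frame of mark_tip between -0.004 and 0.004 m and value of joint release_lever between 0.12 and 0.2 rad and contact force between any of the fingers, the arm and release_lever above 2 N), for 0.3 s.
At the end, for the whole second after the job is handed in: The robot is pressing the release lever (at least 2 N) and holds it still in the green band (0.12 to 0.20 rad), and the focus pointer's tip is within 4 mm of the red mark's middle along the scale (all of step 2 and velocity of joint release_lever between -0.1 and 0.1 rad/s); the arm keeps its last pose, push and grip.
It fails at once if the release lever goes into the red band (beyond 0.27 rad): picture taken (value of joint release_lever above 0.27 rad).
It fails at once if another thing on the desk is moved by more than 30 mm (distance of any of mug, masking_tape, earbud_case, eraser, dropper, ball_pen from where it was at the start of the episode above 0.03 m).
It also fails if it takes over 64 s, if anything falls off the work surface, if the arm or the gripper's body presses on something with over 40 N, if the wrist force passes 120 N, or if a joint passes its speed limit or range.

## Working session

There is one attempt and no reset: what is moved stays moved. The work goes in short steps, Python scripts to look and compute and a shell command to move; the robot and the scene stay as the last step left them, time stands still between calls to the robot, and variables do not carry over. Pictures are saved under pics/ and viewed, and the job is handed in when it is done.

```bash
ls; mkdir -p pics; python3 - <<'E'
from bench import status, viewer
import cv2, numpy as np
s=status.observe(); print(s)
for n in ["scene","top"]:
    im,d=viewer.camera(n); cv2.imwrite(f"pics/{n}0.png",im[:,:,::-1]); np.savez(f"{n}0.npz",im=im,d=d)
    print(n,viewer.get_calibration(n))
print(viewer.get_calibration("wrist"))
E
```

```text
pics
{'time': 0.0, 'joints': array([-1.35942146e+00,  2.77139006e-01, -2.78923262e-02,  1.26795875e+00,
        2.56723583e-05,  1.46740172e+00]), 'dq': array([-0.00168209, -0.00178752, -0.00135853, -0.00105596, -0.00018279,
        0.00158255]), 'effort': array([ 2.04352982e-03, -4.45519567e+01,  2.95196807e+01,  1.64067041e-02,
        9.09315759e-05,  2.21881393e-06]), 'tcp_pos': array([ 0.19333241, -0.59351339,  0.21805057]), 'eef_rot': array([ 0.57161666,  0.41597693,  0.57275901, -0.41492734]), 'force': array([-0.23447546, -0.53185533,  0.04287604]), 'wrist_torque': array([0.02710035, 0.02492473, 0.02321553]), 'opening': 0.0849609019533561}
scene {'fx': 490.70032749720923, 'fy': 490.70032749720923, 'cx': 278.36977460384344, 'cy': 211.57348005004934, 'extrinsics': array([[ 0.95698558, -0.18565225,  0.22296151,  0.8541309 ],
       [ 0.2896788 ,  0.65449317, -0.69837303, -0.91159318],
       [-0.01627227,  0.73292014,  0.68012005,  0.98683866],
       [ 0.        ,  0.        ,  0.        ,  1.        ]])}
top {'fx': 484.80110174715065, 'fy': 484.80110174715065, 'cx': 276.8608174249364, 'cy': 209.21492074960076, 'extrinsics': array([[ 1.54245578e-02,  9.82174892e-01, -1.87335434e-01,
         2.84760081e-01],
       [-9.99880852e-01,  1.52646624e-02, -2.29615863e-03,
        -1.53837262e-02],
       [ 6.04382799e-04,  1.87348530e-01,  9.82293318e-01,
         1.51412312e+00],
       [ 0.00000000e+00,  0.00000000e+00,  0.00000000e+00,
         1.00000000e+00]])}
{'fx': 375.20255449733395, 'fy': 375.20255449733395, 'cx': 283.5264175168118, 'cy': 208.68059701483455, 'hand_eye': array([[-7.09629516e-04,  2.75412589e-01, -9.61325857e-01,
        -1.54958601e-01],
       [-7.93650053e-04,  9.61325641e-01,  2.75413113e-01,
         6.94675294e-02],
       [ 9.99999433e-01,  9.58397591e-04, -4.63603834e-04,
        -4.43203343e-04],
       [ 0.00000000e+00,  0.00000000e+00,  0.00000000e+00,
         1.00000000e+00]])}
```

View pics/scene0.png

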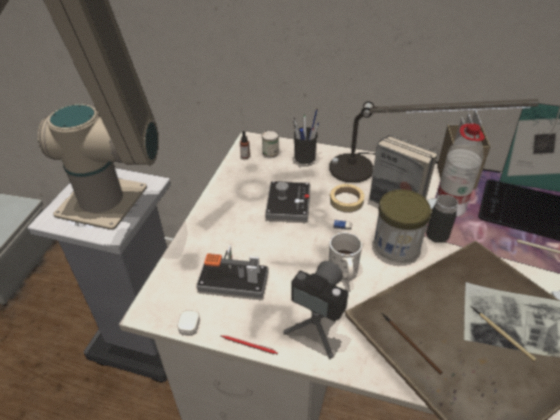

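View pics/top0.png

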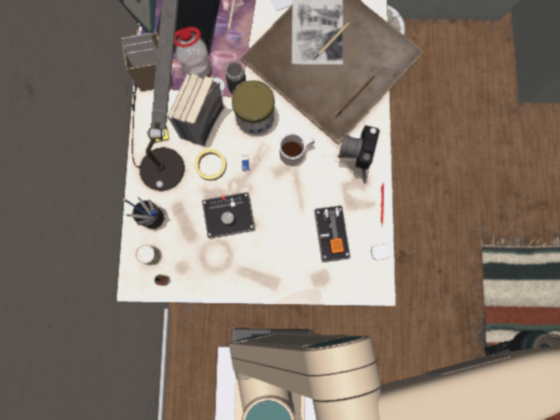

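The top view shows the focus unit on the left (knob about (228,217), red mark about (224,198)). The release unit is on the right, with its orange pad about (337,245). I'll enlarge both.

```bash
cat > h.py <<'E'
import numpy as np, cv2
from bench import status, viewer
def pt(cal,u,v,z=None,d=None,T=None):
    T=cal["extrinsics"] if T is None else T
    r=np.array([(u-cal["cx"])/cal["fx"],-(v-cal["cy"])/cal["fy"],-1.])
    if d is not None: return T[:3,:3]@(r*d)+T[:3,3]
    w=T[:3,:3]@r; return T[:3,3]+w*(z-T[2,3])/w[2]
def Rq(q):
    from scipy.spatial.transform import Rotation as R
    return R.from_quat([q[1],q[2],q[3],q[0]]).as_matrix()
def wristT(s):
    T=np.eye(4);T[:3,:3]=Rq(s["eef_rot"]);T[:3,3]=s["tcp_pos"]
    return T@viewer.get_calibration("wrist")["hand_eye"]
E
python3 - <<'E'
from h import *
im=np.load("top0.npz")["im"]; 
a=cv2.resize(im[185:245,195:265],None,fx=8,fy=8,interpolation=2); b=cv2.resize(im[195:270,305:360],None,fx=8,fy=8,interpolation=2)
cv2.imwrite("pics/ta.png",a[:,:,::-1]);cv2.imwrite("pics/tb.png",b[:,:,::-1])
E
```

```text
(no output)
```

View pics/ta.png

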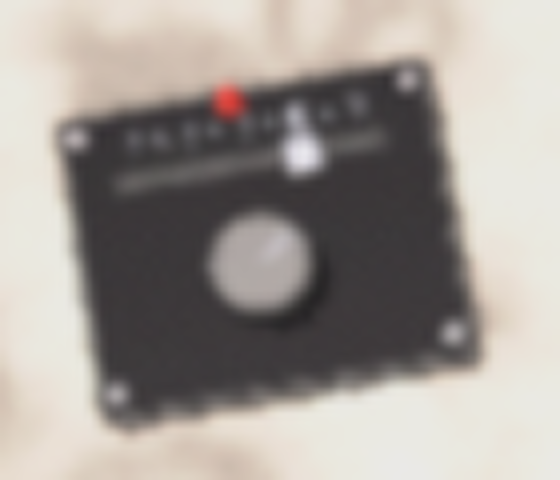

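View pics/tb.png

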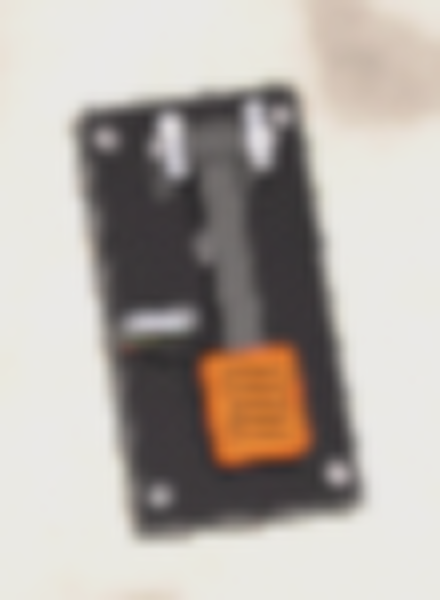

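```bash
python3 - <<'E'
from h import *
c=viewer.get_calibration("top")
f=lambda x,y,z,o:pt(c,(x+.5)/8+o[0]-.5,(y+.5)/8+o[1]-.5,z)
A=(195,185);B=(305,195)
P={n:f(x,y,z,A) for n,x,y,z in [("knob",260,263,.074),("mark",229,101,.036),("ptip",297,113,.034),("s1",75,139,.03),("s2",407,80,.03),("s3",117,394,.03),("s4",453,332,.03)]}
P.update({n:f(x,y,z,B) for n,x,y,z in [("pad",257,405,.086),("hinge",215,143,.078),("r1",106,139,.03),("r2",281,115,.03),("r3",160,495,.03),("r4",338,474,.03)]})
for k,v in P.items(): print(k,v.round(4))
for a,b in [("s3","s1"),("s4","s2"),("s2","s1"),("s4","s3"),("r3","r1"),("r4","r2"),("pad","hinge")]:
    d=P[b]-P[a];print(a,b,np.degrees(np.arctan2(d[1],d[0])).round(1),np.hypot(*d[:2]).round(4))
import numpy as np
ang=np.arctan2(*(P["s1"]-P["s2"])[[1,0]])
u=np.array([np.cos(ang),np.sin(ang)]);print("mark-ptr",(P["mark"]-P["ptip"])[:2]@u)
E
```

```text
knob [0.5318 0.1377 0.074 ]
mark [0.6022 0.156  0.036 ]
ptip [0.5983 0.1296 0.034 ]
s1 [0.5874 0.2163 0.03  ]
s2 [0.613  0.0873 0.03  ]
s3 [0.4873 0.1957 0.03  ]
s4 [0.5135 0.0667 0.03  ]
pad [ 0.4516 -0.1906  0.086 ]
hinge [ 0.5513 -0.1765  0.078 ]
r1 [ 0.5612 -0.1395  0.03  ]
r2 [ 0.5717 -0.2077  0.03  ]
r3 [ 0.423  -0.1601  0.03  ]
r4 [ 0.4321 -0.2283  0.03  ]
s3 s1 11.6 0.1022
s4 s2 11.7 0.1016
s2 s1 101.2 0.1315
s4 s3 101.5 0.1316
r3 r1 8.5 0.1397
r4 r2 8.4 0.1412
pad hinge 8.0 0.1007
mark-ptr 0.02518901733124005
```

```bash
cat >> h.py <<'E'
def rows_to(target, s=None):
    s=s or status.observe(); R=Rq(s["eef_rot"])
    print("t",round(s["time"],2),"tcp",s["tcp_pos"].round(4),"j",s["joints"].round(3),"F",s["force"].round(2),"open",round(s["opening"],4))
    print("R",R.round(3).tolist()); print("shift cm tool",(R.T@(np.array(target)-s["tcp_pos"])*100).round(2))
E
python3 - <<'E'
from h import *
rows_to([.532,.138,.22])
E
```

```text
t 0.1 tcp [ 0.1934 -0.5936  0.2181] j [-1.359  0.277 -0.028  1.268  0.     1.467] F [ 0.26 -0.01 -0.23] open 0.0854
R [[-0.0, 0.951, 0.31], [0.002, 0.31, -0.951], [-1.0, 0.0, -0.002]]
shift cm tool [-5.000e-02  5.485e+01 -5.908e+01]
```

```bash
python3 -m handwheel '[[0,3.2,-3.4,0,0],[0,3.2,-3.4,0,0],[0,3.2,-3.4,0,0],[0,3.2,-3.4,0,0],[0,3.2,-3.4,0,0],[0,3.2,-3.4,0,0],[0,3.2,-3.4,0,0],[0,3.2,-3.4,0,0],[0,3.2,-3.4,0,0],[0,3.2,-3.4,0,0]]'; python3 - <<'E'
from h import *
rows_to([.532,.138,.22])
E
```

```text
time: 1.1
tcp_pos: [0.3926, -0.17, 0.219]
eef_rot: [0.572, 0.416, 0.572, -0.416]
force: [1.2, -0.2, 0.6]
opening: 0.0854
t 1.1 tcp [ 0.3926 -0.17    0.219 ] j [-0.56  -0.079 -0.423  1.227  0.     2.267] F [ 1.21 -0.18  0.56] open 0.0854
R [[-0.0, 0.951, 0.309], [0.0, 0.309, -0.951], [-1.0, -0.0, -0.0]]
shift cm tool [ -0.1   22.78 -24.98]
```

```bash
python3 -m handwheel '[[0,3.8,-4.1,0,0],[0,3.8,-4.1,0,0],[0,3.8,-4.1,0,0],[0,3.8,-4.1,0,0],[0,0,0,-8,0],[0,0,0,-8,0],[0,0,0,-8,0],[0,0,0,0,0],[0,0,0,0,0]]'; python3 - <<'E'
from h import *
rows_to([.532,.138,.22])
s=status.observe(); im,d=viewer.camera("wrist"); T=wristT(s); np.savez("w1.npz",im=im,d=d,T=T); cv2.imwrite("pics/w1.png",im[:,:,::-1])
E
```

```text
time: 2.0
tcp_pos: [0.476, 0.0097, 0.2189]
eef_rot: [0.645, 0.288, 0.646, -0.288]
force: [0.5, -0.4, -0.1]
opening: 0.0855
t 2.0 tcp [0.476  0.0097 0.2189] j [-0.116  0.012 -0.336  1.224  0.     2.295] F [ 0.54 -0.43 -0.08] open 0.0855
R [[-0.001, 0.745, 0.667], [0.0, 0.667, -0.745], [-1.0, -0.0, -0.001]]
shift cm tool [-0.11 12.73 -5.82]
```

View pics/w1.png

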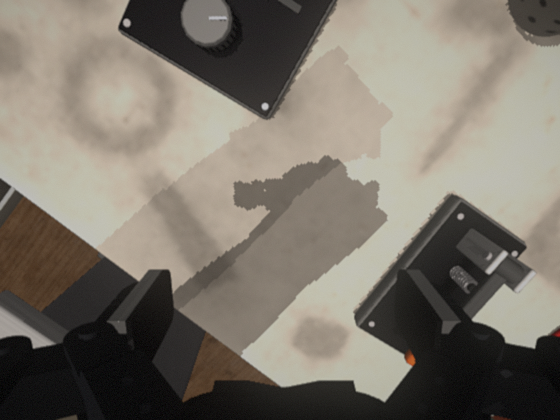

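The wrist view shows the knob at (207,20), at the top edge of the picture, and the release unit at lower right. I'll move nearer.

```bash
python3 -m handwheel '[[0,2.5,-2,0,0],[0,2.5,-2,0,0],[0,2.5,-1.8,0,0],[0,0,0,0,0],[0,0,0,0,0]]'; python3 - <<'E'
from h import *
rows_to([.532,.138,.22])
s=status.observe(); im,d=viewer.camera("wrist"); T=wristT(s); np.savez("w2.npz",im=im,d=d,T=T); cv2.imwrite("pics/w2.png",im[:,:,::-1])
E
```

```text
time: 2.55
tcp_pos: [0.4931, 0.103, 0.219]
eef_rot: [0.646, 0.287, 0.646, -0.288]
force: [0.2, -0.2, 0.4]
opening: 0.0855
t 2.55 tcp [0.4931 0.103  0.219 ] j [ 0.078  0.062 -0.284  1.226 -0.     2.486] F [ 0.23 -0.15  0.43] open 0.0855
R [[-0.001, 0.743, 0.669], [-0.001, 0.669, -0.743], [-1.0, -0.001, 0.0]]
shift cm tool [-0.1   5.23  0.01]
```

View pics/w2.png

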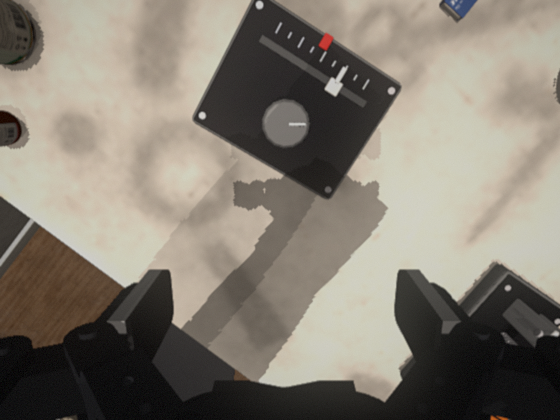

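```bash
python3 - <<'E'
from h import *
im=np.load("w2.npz")["im"]; 
a=cv2.resize(im[0:150,240:400],None,fx=4.,fy=4.,interpolation=2)
cv2.imwrite("pics/w2a.png",a[:,:,::-1])
E
```

```text
(no output)
```

View pics/w2a.png

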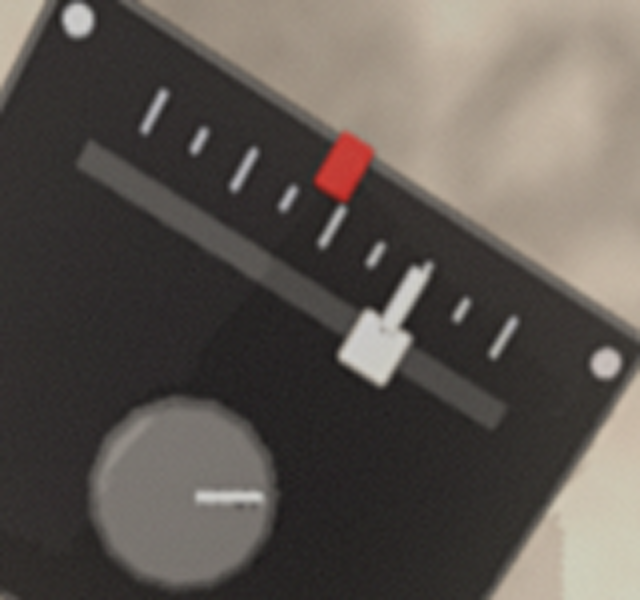

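```bash
python3 - <<'E'
from h import *
c=viewer.get_calibration("wrist");T=np.load("w2.npz")["T"]
f=lambda x,y,z:pt(c,(x+.5)/4+240-.5,(y+.5)/4-.5,z,T=T)
P={n:f(x,y,z) for n,x,y,z in [("knob",182,489,.074),("mark",330,197,.034),("ptip",415,268,.034),("pbase",383,330,.034),("s1",78,20,.03),("s2",605,363,.03)]}
for k,v in P.items(): print(k,v.round(4))
d=P["s1"]-P["s2"];u=d[:2]/np.hypot(*d[:2]);print(np.degrees(np.arctan2(u[1],u[0])),"mark-ptr",(P["mark"]-P["ptip"])[:2]@u,(P["mark"]-P["pbase"])[:2]@u)
rows_to([P["knob"][0],P["knob"][1],.062])
E
```

```text
knob [0.5337 0.1385 0.074 ]
mark [0.5975 0.1539 0.034 ]
ptip [0.5995 0.1308 0.034 ]
pbase [0.5859 0.1272 0.034 ]
s1 [0.5879 0.2159 0.03  ]
s2 [0.614  0.0861 0.03  ]
101.36634764948244 mark-ptr 0.02301703464580071 0.02393994370200297
t 2.6 tcp [0.493  0.1025 0.2191] j [ 0.077  0.061 -0.284  1.226 -0.     2.486] F [ 0.58  0.67 -0.68] open 0.0852
R [[-0.001, 0.743, 0.669], [-0.0, 0.669, -0.743], [-1.0, -0.001, -0.0]]
shift cm tool [15.7   5.45  0.05]
```

```bash
python3 -m handwheel '[[0,2.7,0,0,0],[0,2.7,0,0,0],[0,0,0,0,0],[4,0,0,0,0],[4,0,0,0,0],[3,0,0,0,0],[2.5,0,0,0,0],[1,0,0,0,0],[1,0,0,0,0],[0,0,0,0,0],[0,0,0,0,0]]'; python3 - <<'E'
from h import *
rows_to([.533,.138,.0635])
E
```

```text
time: 3.7
tcp_pos: [0.5343, 0.139, 0.0653]
eef_rot: [0.647, 0.288, 0.645, -0.287]
force: [0.5, -0.1, 0.4]
opening: 0.0853
t 3.7 tcp [0.5343 0.139  0.0653] j [ 0.137  0.276 -0.377  0.916 -0.     2.546] F [ 0.49 -0.13  0.41] open 0.0853
R [[0.002, 0.743, 0.669], [0.0, 0.669, -0.743], [-1.0, 0.001, 0.001]]
shift cm tool [ 0.18 -0.16 -0.01]
```

Positioned around the knob, so I'll close the fingers.

```bash
python3 -m handwheel '[[0,0,0,0,60],[0,0,0,0,110],[0,0,0,0,130],[0,0,0,0,150],[0,0,0,0,160],[0,0,0,0,170],[0,0,0,0,170],[0,0,0,0,170]]'
```

```text
time: 4.5
tcp_pos: [0.5333, 0.1391, 0.0642]
eef_rot: [0.646, 0.287, 0.646, -0.287]
force: [0.6, 0.1, -0.3]
opening: 0.0285
```

```bash
python3 - <<'E'
from h import *
rows_to([.533,.138,.0635])
for n in ["wrist","scene"]:
  im,d=viewer.camera(n); cv2.imwrite(f"pics/{n}3.png",im[:,:,::-1])
E
```

```text
t 4.5 tcp [0.5333 0.1391 0.0642] j [ 0.138  0.277 -0.378  0.915  0.     2.546] F [ 0.59  0.13 -0.27] open 0.0285
R [[-0.0, 0.743, 0.67], [-0.0, 0.67, -0.743], [-1.0, -0.0, -0.0]]
shift cm tool [ 0.07 -0.1   0.06]
```

View pics/wrist3.png

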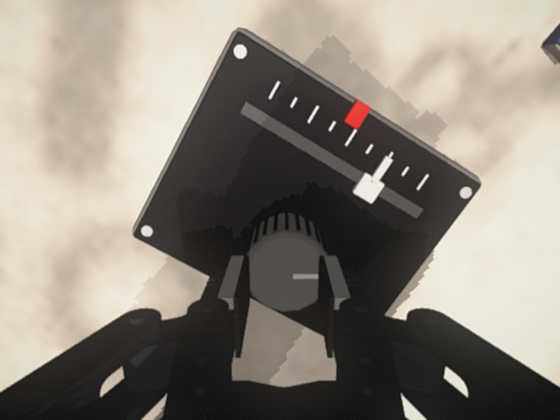

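View pics/scene3.png

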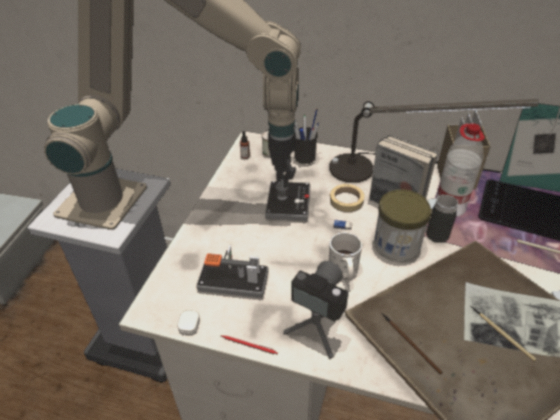

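```bash
python3 - <<'E'
from h import *
s=status.observe();c=viewer.get_calibration("wrist");T=wristT(s);R=Rq(s["eef_rot"])
for u,v in [(285,272),(245,272),(325,272),(285,312),(285,236)]:
  p=pt(c,u,v,.074,T=T); print(u,v,p.round(4),((R.T@(p-s["tcp_pos"]))*1000).round(1))
im,d=viewer.camera("wrist")
a=cv2.resize(im[190:370,190:380],None,fx=3.2,fy=3.2,interpolation=2);a=np.clip(a.astype(float)*1.8,0,255).astype(np.uint8)
cv2.imwrite("pics/w4a.png",a[:,:,::-1])
E
```

```text
285 272 [0.5336 0.1392 0.074 ] [-9.8  0.2  0.1]
245 272 [0.5222 0.1517 0.074 ] [ -9.8   0.2 -16.8]
325 272 [0.5449 0.1266 0.074 ] [-9.8  0.2 17. ]
285 312 [0.5194 0.1264 0.074 ] [ -9.8 -18.9   0.1]
285 236 [0.5456 0.15   0.074 ] [-9.8 16.4  0.1]
```

View pics/w4a.png

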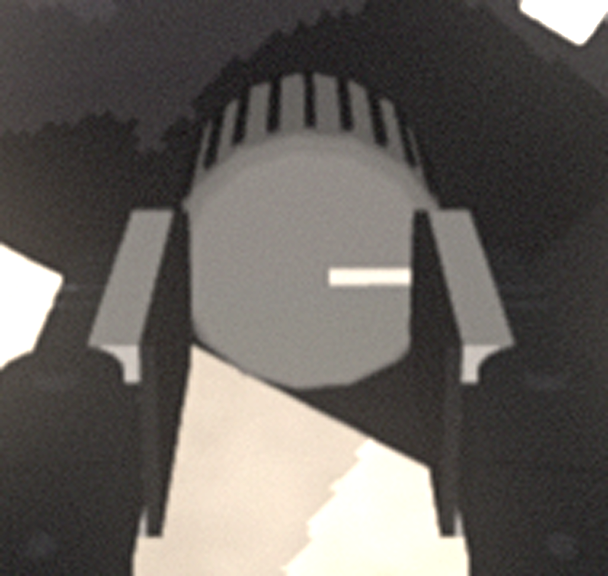

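```bash
python3 -m handwheel '[[0,0,0,0,180],[0,0,0,0,180],[0,0,0,0,180],[0,0,0,0,180]]'; python3 -m handwheel '[[0,0,0,-4,180],[0,0,0,-8,180],[0,0,0,-8,180],[0,0,0,0,180],[0,0,0,0,180]]'; python3 - <<'E'
from h import *
rows_to([.533,.138,.0635]);print(status.observe()["wrist_torque"])
im,d=viewer.camera("wrist"); cv2.imwrite(f"pics/w5.png",im[:,:,::-1])
E
```

```text
time: 5.05
tcp_pos: [0.5333, 0.1391, 0.0642]
eef_rot: [0.646, 0.287, 0.646, -0.287]
force: [0.1, -0.1, -0.1]
opening: 0.025
time: 5.55
tcp_pos: [0.5333, 0.1391, 0.0642]
eef_rot: [0.686, 0.172, 0.686, -0.172]
force: [-1.1, 1.2, -0.4]
opening: 0.025
t 5.55 tcp [0.5333 0.1391 0.0642] j [ 0.138  0.277 -0.378  0.915 -0.     2.2  ] F [-1.08  1.23 -0.45] open 0.025
R [[0.0, 0.471, 0.882], [-0.0, 0.882, -0.471], [-1.0, 0.0, 0.0]]
shift cm tool [ 0.07 -0.11  0.02]
[-0.02873408 -0.00380532 -0.00477318]
```

View pics/w5.png

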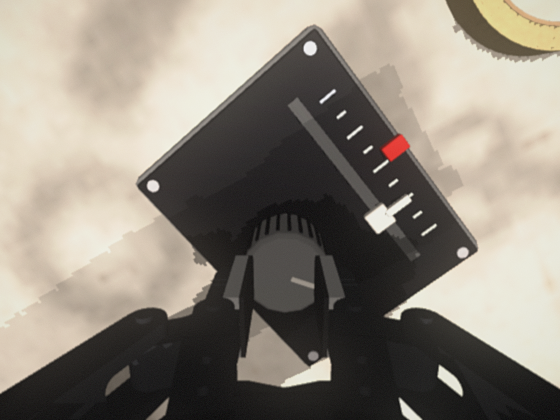

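```bash
python3 - <<'E'
from h import *
c=viewer.get_calibration("wrist");H=np.linalg.inv(c["hand_eye"])
for x in (14,-5,-10,-30):
  for y in (11,0,-11):
    for z in (-12.5,):
      q=H[:3,:3]@(np.array([x,y,z])/1000)+H[:3,3]; print((x,y,z),(c["cx"]+c["fx"]*q[0]/-q[2]).round(),(c["cy"]-c["fy"]*q[1]/-q[2]).round())
im,d=viewer.camera("wrist");s=status.observe()
for u,v in [(240,265),(230,300),(247,320),(285,280),(285,225),(330,265),(247,270),(243,300),(243,345)]:
  p=pt(c,u,v,d=d[v,u],T=np.eye(4)@c["hand_eye"]);print(u,v,d[v,u],(p*1000).round(1))
E
```

```text
(14, 11, -12.5) 258.0 230.0
(14, 0, -12.5) 259.0 251.0
(14, -11, -12.5) 259.0 272.0
(-5, 11, -12.5) 256.0 244.0
(-5, 0, -12.5) 256.0 268.0
(-5, -11, -12.5) 257.0 291.0
(-10, 11, -12.5) 255.0 249.0
(-10, 0, -12.5) 255.0 273.0
(-10, -11, -12.5) 256.0 296.0
(-30, 11, -12.5) 251.0 270.0
(-30, 0, -12.5) 251.0 297.0
(-30, -11, -12.5) 252.0 323.0
240 265 0.14062883 [-25.6  10.8 -16.9]
230 300 0.113866284 [-53.1  11.8 -16.8]
247 320 0.12929247 [-41.3  -2.7 -13.2]
285 280 0.15992197 [-9.6 -3.5  0.1]
285 225 0.16535406 [ 2.  17.3  0.1]
330 265 0.13971627 [-26.5  11.2  16.8]
247 270 0.13557474 [-30.8  11.2 -13.8]
243 300 0.116358176 [-50.9  10.6 -13.1]
243 345 0.12186797 [-50.   -6.3 -13.7]
```

```bash
python3 - <<'E'
from h import *
c=viewer.get_calibration("wrist")
im,d=viewer.camera("wrist");s=status.observe()
v,u=np.mgrid[0:420,0:560]
r=np.stack([(u-c["cx"])/c["fx"],-(v-c["cy"])/c["fy"],-np.ones_like(u)],-1)*d[...,None]
P=(r@c["hand_eye"][:3,:3].T+c["hand_eye"][:3,3])*1000
for rr in (258,262,266,275,290,320,340):
  print(rr,[(k,*P[rr,k].round(0).astype(int)) for k in range(226,262,4)])
m=(P[...,0]<-15)&(v>200)
print("max x of finger, pct",np.percentile(P[...,0][m&(u>225)&(u<250)&(v<300)],[50,90,99,100]))
E
```

```text
258 [(226, np.int64(35), np.int64(-13), np.int64(-32)), (230, np.int64(35), np.int64(-13), np.int64(-30)), (234, np.int64(34), np.int64(-12), np.int64(-28)), (238, np.int64(-18), np.int64(10), np.int64(-18)), (242, np.int64(-21), np.int64(11), np.int64(-17)), (246, np.int64(-20), np.int64(11), np.int64(-15)), (250, np.int64(-20), np.int64(11), np.int64(-14)), (254, np.int64(-10), np.int64(7), np.int64(-13)), (258, np.int64(-11), np.int64(7), np.int64(-11))]
262 [(226, np.int64(34), np.int64(-15), np.int64(-32)), (230, np.int64(34), np.int64(-14), np.int64(-30)), (234, np.int64(-23), np.int64(11), np.int64(-19)), (238, np.int64(-22), np.int64(11), np.int64(-18)), (242, np.int64(-24), np.int64(11), np.int64(-16)), (246, np.int64(-23), np.int64(11), np.int64(-15)), (250, np.int64(-22), np.int64(10), np.int64(-13)), (254, np.int64(-10), np.int64(5), np.int64(-13)), (258, np.int64(-9), np.int64(5), np.int64(-11))]
266 [(226, np.int64(33), np.int64(-17), np.int64(-32)), (230, np.int64(34), np.int64(-17), np.int64(-30)), (234, np.int64(-27), np.int64(11), np.int64(-19)), (238, np.int64(-27)
[... 1508 characters left out ...]
4(-13)), (250, np.int64(-31), np.int64(-9), np.int64(-13)), (254, np.int64(64), np.int64(-70), np.int64(-20)), (258, np.int64(64), np.int64(-70), np.int64(-18))]
340 [(226, np.int64(-81), np.int64(17), np.int64(-14)), (230, np.int64(-81), np.int64(17), np.int64(-13)), (234, np.int64(-77), np.int64(15), np.int64(-12)), (238, np.int64(-53), np.int64(-2), np.int64(-15)), (242, np.int64(-50), np.int64(-4), np.int64(-14)), (246, np.int64(-47), np.int64(-7), np.int64(-13)), (250, np.int64(63), np.int64(-85), np.int64(-23)), (254, np.int64(65), np.int64(-86), np.int64(-21)), (258, np.int64(65), np.int64(-86), np.int64(-18))]
max x of finger, pct [-35.97761767 -21.63554521 -16.45669075 -15.2407466 ]
```

The pads closed past the knob's width with no contact, and the knob didn't turn with the tool. The wrist depth puts the fingertips about 20 mm *behind* the TCP, not 14 mm ahead of it as stated. That leaves them roughly 10 mm above the knob top. I'll open, go 3 cm lower and grip again, watching the force.

```bash
python3 -m handwheel '[[0,0,0,0,60],[0,0,0,0,60],[0,0,0,0,60],[0,0,0,0,60],[0,0,0,0,60],[0,0,0,0,60],[1,0,0,0,60],[1,0,0,0,60],[1,0,0,0,60],[0,0,0,0,60]]'; python3 -m handwheel '[[0,0,0,0,110],[0,0,0,0,150],[0,0,0,0,180],[0,0,0,0,180],[0,0,0,0,180],[0,0,0,0,180],[0,0,0,0,180]]'; python3 - <<'E'
from h import *
rows_to([.533,.138,.0335])
im,d=viewer.camera("wrist"); cv2.imwrite(f"pics/w6.png",im[:,:,::-1])
E
```

```text
time: 6.7
tcp_pos: [0.5312, 0.1388, 0.0318]
eef_rot: [0.685, 0.17, 0.688, -0.171]
force: [-0.2, 0.5, 0.4]
opening: 0.0652
time: 7.4
tcp_pos: [0.5341, 0.1389, 0.0347]
eef_rot: [0.687, 0.171, 0.686, -0.171]
force: [0.8, -1.9, 2.1]
opening: 0.0359
t 7.4 tcp [0.5341 0.1389 0.0347] j [ 1.380e-01  3.120e-01 -4.040e-01  8.530e-01 -1.000e-03  2.197e+00] F [ 0.84 -1.92  2.05] open 0.0359
R [[0.001, 0.469, 0.883], [-0.001, 0.883, -0.469], [-1.0, 0.0, 0.002]]
shift cm tool [ 0.12 -0.13 -0.05]
```

View pics/w6.png

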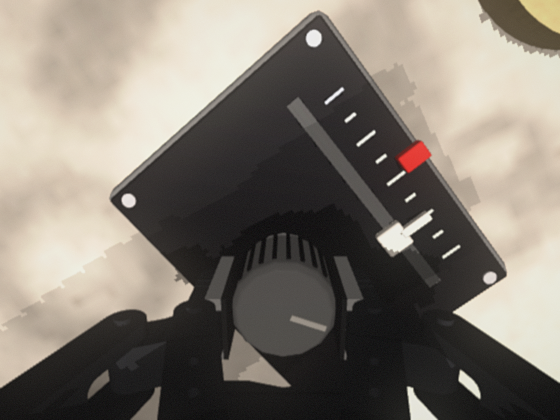

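Now it stops on the knob (opening 35.9 mm). I'll turn most of the way, then measure.

```bash
python3 -m handwheel '[[0,0,0,-5,180],[0,0,0,-8,180],[0,0,0,-8,180],[0,0,0,-8,180],[0,0,0,-8,180],[0,0,0,-8,180],[0,0,0,-8,180],[0,0,0,-5,180],[0,0,0,0,180],[0,0,0,0,180]]';  python3 - <<'E'
from h import *
s=status.observe();rows_to([.533,.138,.0335])
im,d=viewer.camera("wrist"); np.savez("w7.npz",im=im,d=d,T=wristT(s));cv2.imwrite(f"pics/w7.png",im[:,:,::-1])
E
```

```text
time: 8.45
tcp_pos: [0.5326, 0.1388, 0.0347]
eef_rot: [0.682, -0.183, 0.683, 0.183]
force: [-1.6, -3.1, 5.7]
opening: 0.0363
t 8.45 tcp [0.5326 0.1388 0.0347] j [ 1.380e-01  3.120e-01 -4.050e-01  8.550e-01 -1.000e-03  1.184e+00] F [-1.57 -3.12  5.73] open 0.0363
R [[-0.001, -0.501, 0.866], [-0.001, 0.866, 0.501], [-1.0, 0.0, -0.001]]
shift cm tool [ 0.12 -0.09 -0.01]
```

View pics/w7.png

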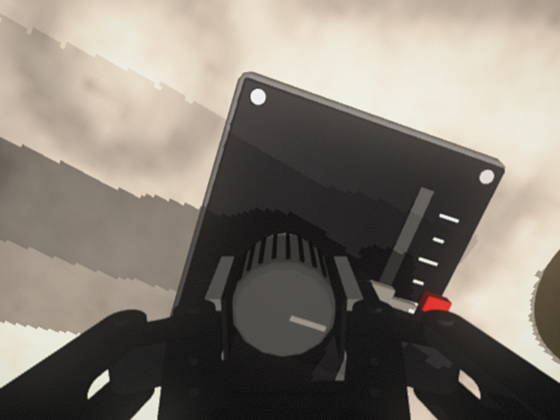

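```bash
python3 - <<'E'
from h import *
im=np.load("w7.npz")["im"]; 
a=cv2.resize(im[240:340,350:480],None,fx=6.,fy=6.,interpolation=2);a=np.clip(a.astype(float)*1.3,0,255).astype(np.uint8)
cv2.imwrite("pics/w7a.png",a[:,:,::-1])
E
```

```text
(no output)
```

View pics/w7a.png

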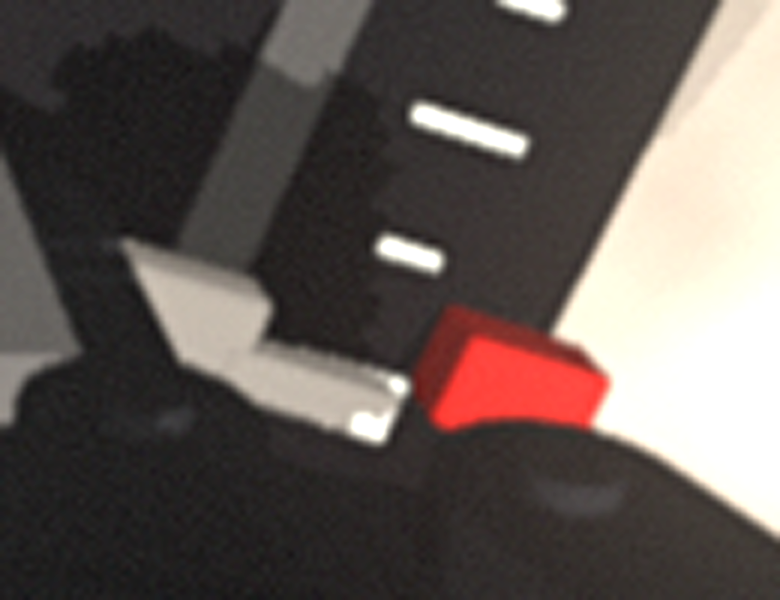

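```bash
python3 -m handwheel '[[0,0,0,-5,180],[0,0,0,-4.5,180],[0,0,0,0,180],[0,0,0,0,180],[0,0,0,0,120],[0,0,0,0,60],[0,0,0,0,30],[0,0,0,0,30],[0,0,0,0,30],[-2,0,0,0,30],[-3,0,0,0,30],[-4,0,0,0,30]]';  python3 -m handwheel '[[-4,0,0,0,0],[-4,-1,0,0,0],[0,-2,0,0,0],[0,-3,0,0,0],[0,0,0,0,0],[0,0,0,0,0]]'; python3 - <<'E'
from h import *
s=status.observe();rows_to([.533,.138,.0335])
im,d=viewer.camera("wrist"); np.savez("w8.npz",im=im,d=d,T=wristT(s));cv2.imwrite(f"pics/w8.png",im[:,:,::-1])
E
```

```text
time: 9.7
tcp_pos: [0.5313, 0.1389, 0.1232]
eef_rot: [0.664, -0.239, 0.667, 0.24]
force: [0.3, -0.1, -0.1]
opening: 0.0753
time: 10.3
tcp_pos: [0.5713, 0.0926, 0.2039]
eef_rot: [0.665, -0.239, 0.666, 0.239]
force: [0.2, -0.7, -0.7]
opening: 0.0858
t 10.3 tcp [0.5713 0.0926 0.2039] j [ 4.900e-02  2.040e-01 -1.510e-01  1.216e+00  1.000e-03  9.310e-01] F [ 0.21 -0.68 -0.69] open 0.0858
R [[-0.001, -0.636, 0.772], [0.001, 0.772, 0.636], [-1.0, 0.001, -0.0]]
shift cm tool [17.05  5.92 -0.07]
```

View pics/w8.png

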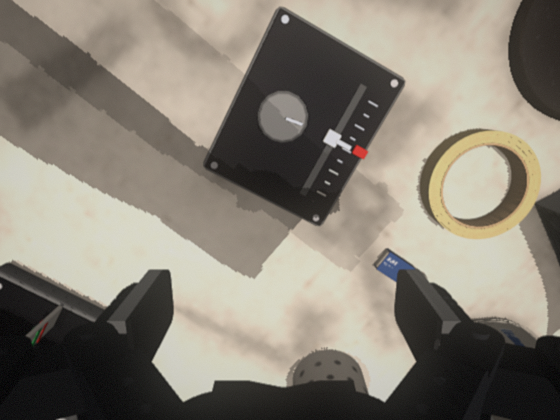

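```bash
python3 - <<'E'
from h import *
im=np.load("w8.npz")["im"]; 
a=cv2.resize(im[100:200,310:410],None,fx=6.,fy=6.,interpolation=2);a=np.clip(a.astype(float)*1.2,0,255).astype(np.uint8)
cv2.imwrite("pics/w8a.png",a[:,:,::-1])
E
```

```text
(no output)
```

View pics/w8a.png

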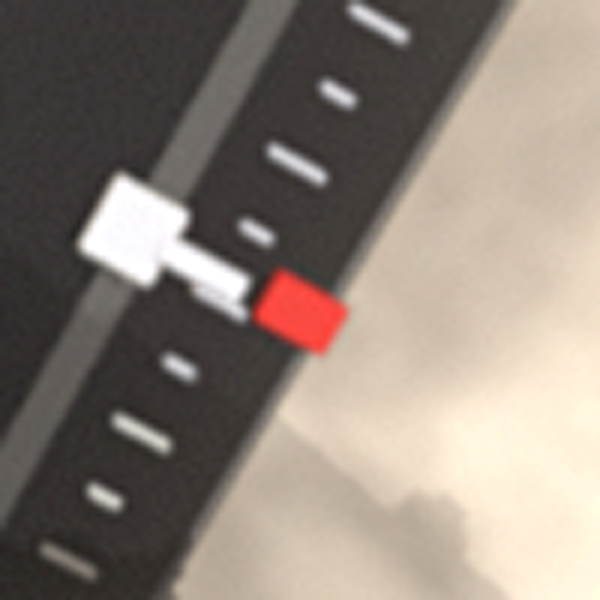

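The pointer tip (245,282) lines up with the mark's near face (267,292) along the pointer's direction, to within about 1 mm. I'll shut the gripper and turn it so the camera faces the plate.

```bash
python3 -m handwheel '[[0,0,0,-8.3,60],[0,0,0,-8.3,120],[0,0,0,-8.3,180],[0,0,0,-8.3,255],[0,0,0,-8.3,255],[0,0,0,-8.3,255],[0,0,0,-8.3,255],[0,0,0,0,255],[0,0,0,0,255],[0,0,0,0,255]]'; python3 - <<'E'
from h import *
s=status.observe();rows_to([.4516,-.1906,.2])
im,d=viewer.camera("wrist");cv2.imwrite(f"pics/w9.png",im[:,:,::-1])
c=viewer.get_calibration("wrist")
v,u=np.mgrid[0:420,0:560]
r=np.stack([(u-c["cx"])/c["fx"],-(v-c["cy"])/c["fy"],-np.ones_like(u)],-1)*d[...,None]
P=(r@c["hand_eye"][:3,:3].T+c["hand_eye"][:3,3])*1000
for k in (265,275,283,291,300):
  print(k,[(rr,*P[rr,k].round(0).astype(int).tolist()) for rr in range(225,300,5)])
E
```

```text
time: 11.35
tcp_pos: [0.5711, 0.0932, 0.204]
eef_rot: [0.466, -0.532, 0.466, 0.532]
force: [-0.1, -0.3, 0.3]
opening: 0.0001
t 11.35 tcp [0.5711 0.0932 0.204 ] j [ 0.05   0.204 -0.152  1.216  0.    -0.082] F [-0.1  -0.33  0.26] open 0.0001
R [[-0.0, -0.991, -0.131], [0.0, -0.131, 0.991], [-1.0, 0.0, 0.0]]
shift cm tool [  0.41  15.58 -26.56]
265 [(225, 174, -40, -17), (230, 173, -44, -17), (235, 204, -60, -19), (240, 204, -66, -19), (245, 204, -71, -19), (250, 204, -77, -19), (255, 204, -82, -19), (260, 203, -87, -19), (265, 205, -94, -19), (270, -22, 7, -7), (275, -34, 11, -6), (280, -37, 11, -6), (285, -43, 12, -6), (290, -45, 11, -6), (295, -48, 11, -6)]
275 [(225, 175, -40, -8), (230, 173, -44, -8), (235, 205, -60, -9), (240, 206, -66, -9), (245, 205, -71, -9), (250, 203, -76, -9), (255, -17, 12, -3), (260, -22, 12, -3), (265, -27, 12, -3), (270, -30, 11, -3), (275, -35, 12, -3), (280, -38, 11, -3), (285, -42, 12, -3), (290, -46, 12, -3), (295, -49, 11, -2)]
283 [(225, 173, -39, 0), (230, 173, -44, 0), (235, 203, -60, -1), (240, 204, -66, -1), (245, 204, -71, -1), (250, 204, -77, -1), (255, -18, 12, 0), (260, -22, 12, 0), (265, -27, 12, 0), (270, -31, 12, 0), (275, -34, 11, 0), (280, -38, 11, 0), (285, -42, 12, 0), (290, -47, 12, 0), (295, -48, 11, 0)]
291 [(225, 175, -40, 7), (230, 173, -44, 7), (235, 204, -60, 8), (240, 205, -66, 8), (245, 206, -72, 8), (250, 203, -76, 8), (255, -16, 11, 3), (260, -22, 12, 3), (265, -27, 12, 3), (270, -31, 12, 3), (275, -34, 11, 3), (280, -38, 11, 3), (285, -42, 12, 3), (290, -45, 11, 3), (295, -49, 12, 3)]
300 [(225, 173, -39, 15), (230, 175, -45, 15), (235, 203, -60, 17), (240, 205, -66, 17), (245, 204, -71, 17), (250, 204, -76, 17), (255, -16, 11, 7), (260, -22, 12, 7), (265, -26, 11, 6), (270, -31, 12, 6), (275, -34, 11, 6), (280, -39, 12, 6), (285, -42, 11, 6), (290, -45, 11, 6), (295, -50, 12, 5)]
```

View pics/w9.png

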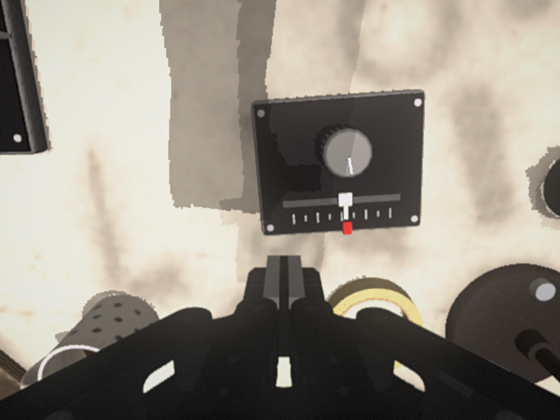

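```bash
python3 -m handwheel '[[0,1.95,-3.3,0,255],[0,1.95,-3.3,0,255],[0,1.95,-3.3,0,255],[0,1.95,-3.3,0,255],[0,1.95,-3.3,0,255],[0,1.95,-3.3,0,255],[0,1.95,-3.3,0,255],[0,1.9,-3.4,0,255],[4,0,0,0,255],[2,0,0,0,255],[0,0,0,0,255],[0,0,0,0,255]]'; python3 - <<'E'
from h import *
s=status.observe();rows_to([.4516,-.1906,.07])
im,d=viewer.camera("wrist");np.savez("w10.npz",im=im,d=d,T=wristT(s));cv2.imwrite(f"pics/w10.png",im[:,:,::-1])
E
```

```text
time: 12.6
tcp_pos: [0.4526, -0.1904, 0.1444]
eef_rot: [0.466, -0.532, 0.466, 0.532]
force: [0.8, 0.4, 0.3]
opening: -0.0002
t 12.6 tcp [ 0.4526 -0.1904  0.1444] j [-0.53   0.094 -0.413  1.064  0.    -0.663] F [0.84 0.45 0.28] open -0.0002
R [[-0.0, -0.991, -0.132], [0.0, -0.132, 0.991], [-1.0, 0.0, 0.0]]
shift cm tool [ 7.44  0.1  -0.01]
```

View pics/w10.png

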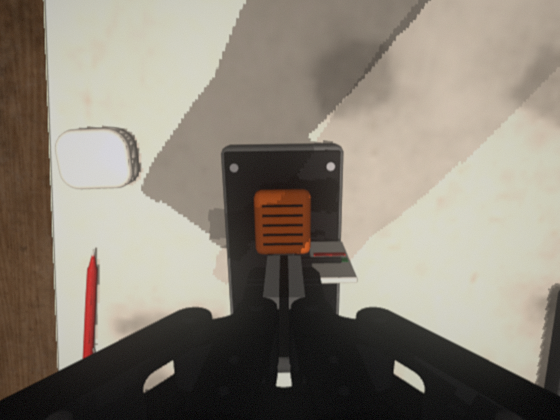

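```bash
python3 - <<'E'
from h import *
D=np.load("w10.npz");c=viewer.get_calibration("wrist")
for u,v in [(260,192),(306,192),(283,192),(283,222),(258,250),(309,250)]:
  p=pt(c,u,v,d=D["d"][v,u],T=c["hand_eye"]);print(u,v,(p*1000).round(1),pt(c,u,v,.086,T=D["T"]).round(4))
E
```

```text
260 192 [ 60.4  18.8 -13.7] [ 0.4352 -0.2064  0.086 ]
306 192 [60.7 18.8 13.4] [ 0.4317 -0.1797  0.086 ]
283 192 [60.6 18.8 -0.1] [ 0.4334 -0.193   0.086 ]
283 222 [59.1  0.7 -0.2] [ 0.4517 -0.1906  0.086 ]
258 250 [ 59.4 -17.5 -15.5] [ 0.4715 -0.2034  0.086 ]
309 250 [115.3 -40.3  19.8] [ 0.4674 -0.1725  0.086 ]
```

```bash
python3 -m handwheel '[[2,0,0,0,255],[2,0,0,0,255],[2,0,0,0,255],[1,0,0,0,255],[0,0,0,0,255],[0,0,0,0,255],[0,0,0,0,255]]'; python3 -m handwheel '[[0.3,0,0,0,255],[0.2,0,0,0,255],[0,0,0,0,255],[0,0,0,0,255]]'; python3 -m handwheel '[[0.2,0,0,0,255],[0.1,0,0,0,255],[0,0,0,0,255],[0,0,0,0,255]]'
```

```text
time: 13.35
tcp_pos: [0.4538, -0.191, 0.0755]
eef_rot: [-0.466, 0.533, -0.465, -0.531]
force: [0.6, 0.4, 0.6]
opening: -0.0001
time: 13.75
tcp_pos: [0.4536, -0.1911, 0.0699]
eef_rot: [-0.466, 0.533, -0.466, -0.531]
force: [1.0, -1.8, 3.6]
opening: 0.0
time: 14.15
tcp_pos: [0.4531, -0.1908, 0.0665]
eef_rot: [-0.466, 0.533, -0.466, -0.532]
force: [1.6, -2.1, 3.3]
opening: 0.0
```

```bash
python3 -m handwheel '[[0.2,0,0,0,255],[0.2,0,0,0,255],[0.2,0,0,0,255],[0.1,0,0,0,255],[0,0,0,0,255],[0,0,0,0,255],[0,0,0,0,255]]'; python3 - <<'E'
from h import *
s=status.observe();rows_to([.4516,-.1906,.0545])
im,d=viewer.camera("wrist");np.savez("w11.npz",im=im,d=d,T=wristT(s));cv2.imwrite(f"pics/w11.png",im[:,:,::-1])
im,d=viewer.camera("scene");np.savez("sc11.npz",im=im,d=d)
a=cv2.resize(im[240:310,185:285],None,fx=7,fy=7,interpolation=2);cv2.imwrite(f"pics/sc11.png",a[:,:,::-1])
E
```

```text
time: 14.85
tcp_pos: [0.4532, -0.1907, 0.0594]
eef_rot: [-0.466, 0.533, -0.465, -0.532]
force: [1.7, -1.6, 5.9]
opening: -0.0001
t 14.85 tcp [ 0.4532 -0.1907  0.0594] j [-0.53   0.187 -0.51   0.873  0.    -0.663] F [ 1.68 -1.61  5.88] open -0.0001
R [[0.001, -0.991, -0.133], [-0.0, -0.133, 0.991], [-1.0, -0.001, -0.001]]
shift cm tool [0.49 0.16 0.03]
```

View pics/w11.png

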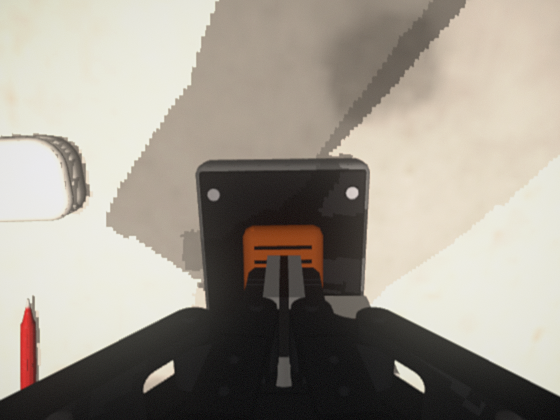

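View pics/sc11.png

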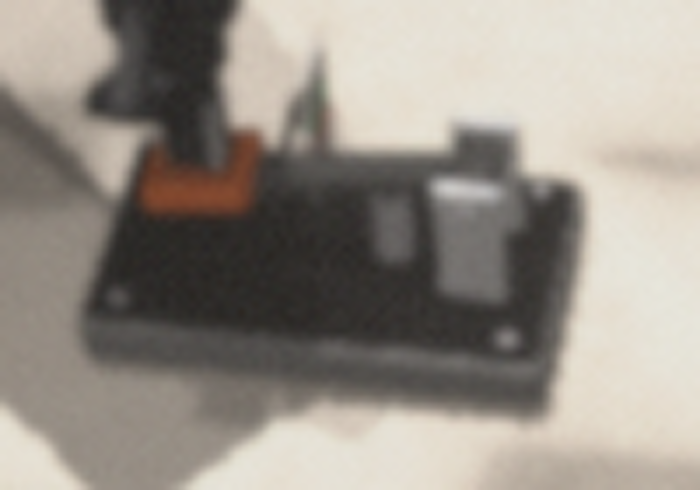

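```bash
python3 - <<'E'
from h import *
from scipy.optimize import brentq
c=viewer.get_calibration("wrist")
def an(f,px):
  D=np.load(f)
  for u,v in px:
    p=pt(c,u,v,d=np.median(D["d"][v-1:v+2,u-2:u+3]),T=D["T"]); r=np.hypot(.5506-p[0],-.1767-p[1])
    th=brentq(lambda t:.078+.008*np.cos(t)-(r)*np.tan(t)-p[2],-.2,.5); print(f,u,v,p.round(4),r.round(4),"theta",round(th,3))
an("w10.npz",[(260,194),(283,194),(283,208),(283,224),(290,210)])
an("w11.npz",[(260,232),(283,232),(300,232),(283,242),(300,242),(283,252)])
E
```

```text
w10.npz 260 194 [ 0.4367 -0.2063  0.0849] 0.1177 theta 0.01
w10.npz 283 194 [ 0.4348 -0.1929  0.0851] 0.1169 theta 0.008
w10.npz 283 208 [ 0.443  -0.1918  0.0861] 0.1086 theta -0.0
w10.npz 283 224 [ 0.4527 -0.1905  0.0867] 0.0989 theta -0.007
w10.npz 290 210 [ 0.4436 -0.1875  0.0864] 0.1075 theta -0.004
w11.npz 260 232 [ 0.4367 -0.2026  0.0668] 0.1168 theta 0.162
w11.npz 283 232 [ 0.4352 -0.1931  0.0674] 0.1165 theta 0.158
w11.npz 300 232 [ 0.4342 -0.1861  0.0676] 0.1168 theta 0.155
w11.npz 283 242 [ 0.4392 -0.1926  0.0686] 0.1126 theta 0.153
w11.npz 300 242 [ 0.4382 -0.1856  0.0686] 0.1127 theta 0.152
w11.npz 283 252 [ 0.4435 -0.192   0.0688] 0.1082 theta 0.157
```

Depth on the pad gives a lever angle of about 0.155 rad, and 5.9 N matches the middle of the green band. I'll hold briefly and recheck both the lever and the focus pointer.

```bash
python3 -m handwheel '[[0,0,0,0,255],[0,0,0,0,255],[0,0,0,0,255],[0,0,0,0,255],[0,0,0,0,255],[0,0,0,0,255]]'; python3 - <<'E'
from h import *
from scipy.optimize import brentq
c=viewer.get_calibration("wrist")
s=status.observe();im,d=viewer.camera("wrist");T=wristT(s)
for u,v in [(260,232),(283,236),(300,242)]:
    p=pt(c,u,v,d=np.median(d[v-1:v+2,u-2:u+3]),T=T); r=np.hypot(.5506-p[0],-.1767-p[1])
    print(brentq(lambda t:.078+.008*np.cos(t)-r*np.tan(t)-p[2],-.2,.5))
print(s["force"],s["tcp_pos"])
a,_=viewer.camera("top"); b,_=viewer.camera("scene")
A=cv2.resize(a[185:245,195:265],(560,480),interpolation=2);cv2.imwrite("pics/t12.png",A[:,:,::-1])
cv2.imwrite("pics/s12.png",b[:,:,::-1])
E
```

```text
time: 15.55
tcp_pos: [0.4532, -0.1907, 0.0595]
eef_rot: [-0.466, 0.533, -0.465, -0.532]
force: [1.1, -1.5, 5.7]
opening: -0.0002
0.15974609108581853
0.15412269125025085
0.14869394693460694
[ 1.07933406 -1.53556109  5.7120002 ] [ 0.4531808  -0.19072145  0.05946474]
```

View pics/t12.png

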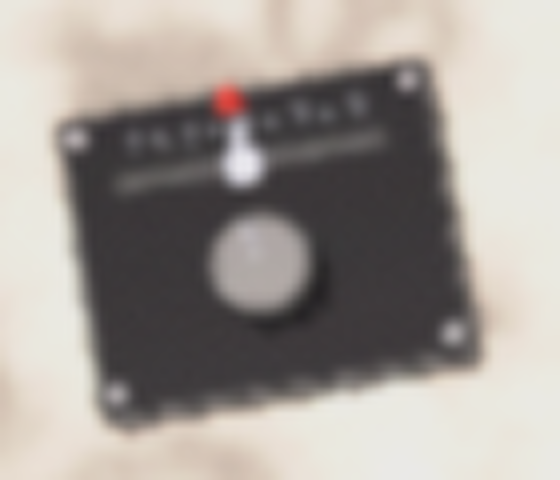

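View pics/s12.png

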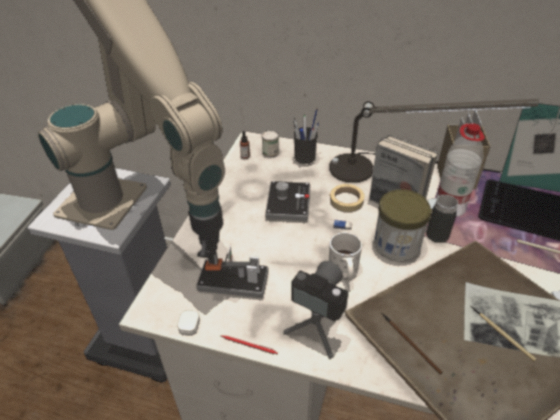

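The top view shows the pointer (235,125) lined up with the red mark (229,102). The lever is steady in mid-green, and the other objects look unmoved, so I'm handing in.

```bash
python3 -c "
from bench import ctrl; print(ctrl.close_job())"
```

```text
the job is handed in; nothing more can be done
None
```

The focus pointer is at the red mark and the shut fingers are holding the release lever at half-press. I handed the job in at about 15.7 s; no verdict is reported.

**Focus:** I gripped the knob and turned it about 67.5° counter-clockwise, then let go. A close wrist picture showed the pointer within about 1 mm of the mark's middle. The top view, taken with the lever held, agreed.

**Lever:** Depth on the pad gave 0.149–0.160 rad, inside the green band (0.12–0.20). The push was 5.7 N against an expected 5.6 N and stayed steady over 0.6 s. I could not read the black pointer against the plate, because the scene picture was too blurred and the gripper blocked the wrist view.

**Other things on the desk:** They look unmoved in the last scene picture; I did not measure them.

**What disagreed:** The fingertips stood about 16–20 mm behind the TCP in the wrist depth, not 14 mm ahead as stated. My first grip therefore closed above the knob without touching it, and I repeated it 3 cm lower. The opening also read about 36 mm on the 38 mm knob.

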